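# Line up the glazing set by height

## Task

Set out the glazing table: take the two jars, the tin and the clay stamp that stand on the near side of the bench in front of the wooden rail, and stand them upright on the four plaster bats along the rail, one in the middle of each bat, in order of height, with the tallest on the bat next to the mixing pail and the shortest at the far end by the tub. Leave the pail and the bisque cup where they stand.

Things in the scene. Friction and masses are not known exactly. Their poses are not given: they have to be found in the camera images.
- big_jar_centre (a point): the tallest thing to be lined up: large round white-and-blue jar in front of the row of bats (other jars at the far left of the bench are mere clutter) with a blue screw lid, 95 mm high, body 62 mm in diameter up to 80 mm, lid 57 mm in diameter above that; stands upright on the bench; this point is its centre, half-way up (47.5 mm above its foot), z up its axis
- small_jar_centre (a point): second tallest: smaller round teal jar with a white screw lid, 75 mm high, body 54 mm in diameter up to 63 mm, lid 50 mm in diameter above that; stands upright; this point is its centre, half-way up (37.5 mm), z up its axis
- tin_centre (a point): third tallest: round metal tin with a bare metal top and a white and red paper label, 60 mm high, 60 mm in diameter; stands upright; this point is its centre, half-way up (30 mm), z up its axis
- stamp_centre (a point): the shortest: slim cream clay stamp, shaped like a chess pawn, 44 mm high, 26 mm across its foot, upper half about 18 mm across where the fingers take it; stands upright on its wide foot; this point is its centre, half-way up (22 mm), z up its axis
- bat_a: thin round white plaster bat, 80 mm across and 8 mm thick, fixed to the bench; origin at the centre of its underside, y axis along the row of four bats (a, b, c, d follow one another along the row, 110 mm apart, a at the left end as the robot sees it), x axis towards the low wooden rail (30 mm high, its near face 70 mm behind the bat centres). 
- bat_b: thin round white plaster bat, 80 mm across and 8 mm thick, fixed to the bench; origin at the centre of its underside, y axis along the row of four bats (a, b, c, d follow one another along the row, 110 mm apart, a at the left end as the robot sees it), x axis towards the low wooden rail (30 mm high, its near face 70 mm behind the bat centres). 
- bat_c: thin round white plaster bat, 80 mm across and 8 mm thick, fixed to the bench; origin at the centre of its underside, y axis along the row of four bats (a, b, c, d follow one another along the row, 110 mm apart, a at the left end as the robot sees it), x axis towards the low wooden rail (30 mm high, its near face 70 mm behind the bat centres). 
- bat_d: thin round white plaster bat, 80 mm across and 8 mm thick, fixed to the bench; origin at the centre of its underside, y axis along the row of four bats (a, b, c, d follow one another along the row, 110 mm apart, a at the left end as the robot sees it), x axis towards the low wooden rail (30 mm high, its near face 70 mm behind the bat centres). 
- pail: white plastic mixing pail, 120 mm in diameter, 125 mm high, standing at one end of the row of bats, either the left or the right (a squat lidded grey-brown tub, 101 mm across and 49 mm high, stands at the other end); origin at the centre of its underside; it is to stay there
- cup_centre (a point): small cream bisque cup with a handle, 58 mm high, 79 mm over the handle, standing among the things to be lined up; not part of the row, to stay where it is; this point lies near its middle, half-way up (29 mm)
Things that resemble listed ones, but are neither listed nor needed, are in the scene too. What is shaped like the part that bears small_jar_centre but orange or yellow is not meant.

How it is judged:
At the end, for the whole second after the job is handed in: Counting from the mixing pail, the big jar, the small jar, the tin and the stamp stand on the first, second, third and fourth bat, each upright (within 0.12 rad), its centre within 15 mm of the bat's centre and its foot on the bat (within 6 mm), released and at rest (((y of pail in the frame of bat_a above 0 m and horizontal distance between big_jar_centre and bat_a below 0.015 m and z of big_jar_centre in the frame of bat_a between 0.0495 and 0.0615 m and horizontal distance between small_jar_centre and bat_b below 0.015 m and z of small_jar_centre in the frame of bat_b between 0.0395 and 0.0515 m and horizontal distance between tin_centre and bat_c below 0.015 m and z of tin_centre in the frame of bat_c between 0.032 and 0.044 m and horizontal distance between stamp_centre and bat_d below 0.015 m and z of stamp_centre in the frame of bat_d between 0.024 and 0.036 m) or (y of pail in the frame of bat_a below 0 m and horizontal distance between big_jar_centre and bat_d below 0.015 m and z of big_jar_centre in the frame of bat_d between 0.0495 and 0.0615 m and horizontal distance between small_jar_centre and bat_c below 0.015 m and z of small_jar_centre in the frame of bat_c between 0.0395 and 0.0515 m and horizontal distance between tin_centre and bat_b below 0.015 m and z of tin_centre in the frame of bat_b between 0.032 and 0.044 m and horizontal distance between stamp_centre and bat_a below 0.015 m and z of stamp_centre in the frame of bat_a between 0.024 and 0.036 m)) and angle between each of big_jar_centre, small_jar_centre, tin_centre, stamp_centre's own z axis and vertical below 0.12 rad and linear speed of each of big_jar, small_jar, tin, stamp below 0.02 m/s); the robot touches nothing.
It fails at once if the pail is shifted by more than 30 mm (distance of pail from where it was at the start of the episode above 0.03 m).
It fails at once if the bisque cup is shifted by more than 30 mm (distance of cup_centre from where it was at the start of the episode above 0.03 m).
It also fails if it takes over 117 s, if anything falls off the work surface, if the arm or the gripper's body presses on something with over 40 N, if the wrist force passes 120 N, or if a joint passes its speed limit or range.

## Robot

A 7-joint arm with a two-finger parallel gripper is mounted at the origin on a cart in front of the work surface, level with it; the furniture and walls round the work are solid. World frame = base frame: x ahead of the robot, y to its left, z up, the work surface at z = 0. Lengths are in m, angles in rad, forces in N, time in s.
With the tool pointing down it reaches from about 0.4 to 0.85 m from the base axis. Payload 4.5 kg.
Tool frame: the origin (TCP) lies at the very end of the fingers, on their centre line; the grasp point (between the pads) lies 19 mm behind it (tcp_to_grasp is the z of the grasp point in the tool frame, in m); z points along the fingers, y is the line along which they close (so a half turn about z gives the same grasp; the last joint's range is limited). The gripper opens to 88 mm and grips with 3 to 60 N. Pads are 18 mm wide; open, the fingers measure 123 mm over their backs; the gripper's body (75 mm by 187 mm) begins 45 mm behind the grasp point.
Start: joints at [1.347, 0.689, -0.195, 1.565, 0.157, 0.902, -0.215], TCP at [0.159, -0.604, 0.208] pointing down, gripper open.
Joint ranges: [-3.01, 3.01], [-0.46, 2.08], [-1.47, 1.51], [0.13, 2.56], [-1, 4.14], [0.04, 2.09], [-2.66, 2.66]. Speed limits (rad/s): [2.57, 2.57, 3.14, 3.14, 3.14, 3.14, 3.14].

## Interface

Orientations are given as a unit quaternion [x, y, z, w].
In Python, from plant import * gives the robot as it stands. The module is installed in compiled form; this text tells all that it offers.
- The arm moves only by the shell command python3 -m jog 'ROWS' [OPENING] [FORCE]. ROWS is JSON, a list that holds one entry, the list of rows, each a list of 6 numbers: the shift along the tool's x, y, z in m, then the turn, a rotation vector about the tool's x, y, z in rad. In form: [[[dx, dy, dz, ax, ay, az], ...]]. A call has 1 to 12 rows; each row shifts and turns the commanded pose from where the row before left it, along the tool's axes as they then stand; what a row does not reach is not made up. A row lasts 1/8 s, in which the tool goes at most 62.5 mm and 10.7 degrees, less where a joint would pass 70% of its speed; a pose out of reach is approached as far as the arm can. A call with a gripper value outside its range is refused whole. OPENING is the finger opening in m, from 0 to 0.0881, set as the call begins (- or left out, the last holds). The fingers move at their own pace and stop on an object; FORCE is the grip in N (left out, the last holds). Time passes only in rows, so rows that do not move let the fingers close. It gives the time, the measured TCP pose, the force, the opening and the grip force at its end, in the units of the state.
- get_state(): the state, without advancing time (a new reading comes with each control period).
- snapshot(name): name is "side" or "top" or "wrist"; returns a dict with "frame" (420x560x3 uint8, red, green, blue), "mtx" (3x3 intrinsics, pixels), "D" ([k1, k2, p1, p2, k3] as OpenCV has them; the pictures are not rectified), "xyz" and "orientation" of the camera in the world; the wrist camera has in their place "mount" (4x4, takes a point from camera to tool coordinates, whose origin is the TCP and whose axes are the flange's). Camera axes: x right, y down, z forward; pixel columns grow to the right and rows downward; lengths in m; the calibration is good to about 2 mm. A picture is of the moment at which its call begins: read the wrist's pose just before it. There is no depth.
- finish_job(): hands the job in; it is judged then, once.
The state is a dict: "clock": time; "q": joint angles; "qd": joint speeds; "joint_torque": joint torques, N m; "tool_pos": TCP position; "eef_rot": TCP orientation; "contact_force": force on the tool from outside, world axes, zero at the start; "moment": the same for the moment, N m; "opening": opening from 0.0 (shut) to 1.0 (fully open); "finger_force": force on a finger pad.
Only numpy, scipy, OpenCV 4.12 (cv2) and the standard library are available. Lean on these libraries where they do the work, as an engineer would, in place of code of your own. Each camera call takes 0.05 s, during which the arm holds its last target. There are 200 camera calls.

## Working session

There is one attempt and no reset: what is moved stays moved. The work goes in short steps, Python scripts to look and compute and a shell command to move; the robot and the scene stay as the last step left them, time stands still between calls to the robot, and variables do not carry over. Pictures are saved under pics/ and viewed, at most 14 in all, crops included, and the job is handed in when it is done.

```bash
mkdir -p pics; cat > h.py <<'E'
from plant import *
import numpy as np, cv2
from scipy.spatial.transform import Rotation as R
def shot(name,save=None):
    s=get_state(); p=snapshot(name)
    if name=="wrist":
        T=np.eye(4);T[:3,:3]=R.from_quat(s["eef_rot"]).as_matrix();T[:3,3]=s["tool_pos"]
        M=T@np.array(p["mount"]); p["Rm"]=M[:3,:3];p["o"]=M[:3,3]
    else:
        p["Rm"]=R.from_quat(p["orientation"]).as_matrix() if np.size(p["orientation"])==4 else np.array(p["orientation"]); p["o"]=np.array(p["xyz"])
    if save: cv2.imwrite("pics/"+save,p["frame"][:,:,::-1])
    return p
def ray(p,uv):
    n=cv2.undistortPoints(np.array(uv,float).reshape(-1,1,2),np.array(p["mtx"]),np.array(p["D"])).reshape(-1,2)
    d=np.c_[n,np.ones(len(n))]@p["Rm"].T
    return p["o"],d
def onz(p,uv,z):
    o,d=ray(p,uv); return o+d*((z-o[2])/d[:,2])[:,None]
E
python3 - <<'E'
from h import *
s=get_state();print(s)
for n in("top","side","wrist"):
    p=shot(n,n+"0.png");print(n,p["o"],p["Rm"].round(3).tolist())
    if n=="wrist":print(p["mount"])
E
```

```text
{'clock': 0.0, 'q': array([ 1.34679418,  0.68996687, -0.1944765 ,  1.56633401,  0.15730586,
        0.90253435, -0.21509718]), 'qd': array([ 2.21375030e-03, -1.19078118e-03, -2.43132309e-04, -3.05347860e-04,
       -6.70043863e-04,  4.83503939e-05, -1.13685912e-03]), 'joint_torque': array([-6.86243329e-04, -5.27563262e+01, -1.26645830e+00, -1.53424323e+01,
       -5.24367637e-02,  6.62291277e-03,  1.85309350e-04]), 'tool_pos': array([ 0.15909323, -0.60369353,  0.20692251]), 'eef_rot': array([ 9.91699426e-01,  1.28574451e-01, -2.02524810e-04, -9.04016020e-04]), 'contact_force': array([ 0.56877926, -0.13430523, -0.43507288]), 'moment': array([ 0.01808943, -0.01203005,  0.01364831]), 'finger_force': 0.0, 'opening': 1.0025044273205543}
top [ 0.39807305 -0.03404431  1.25391333] [[0.021, -0.993, 0.112], [-1.0, -0.02, 0.016], [-0.014, -0.112, -0.994]]
side [0.27946025 0.80746519 0.66730092] [[-0.958, -0.159, 0.237], [-0.285, 0.539, -0.792], [-0.002, -0.827, -0.562]]
wrist [ 0.2261158  -0.58685292  0.38379842] [[0.255, -0.931, -0.262], [-0.967, -0.246, -0.067], [-0.002, 0.271, -0.963]]
[[-7.14400218e-05 -9.62700437e-01 -2.70569518e-01  6.90545629e-02]
 [ 9.99999744e-01  1.23751229e-04 -7.04348987e-04  4.17829570e-04]
 [ 7.11560387e-04 -2.70569499e-01  9.62700182e-01 -1.76785742e-01]
 [ 0.00000000e+00  0.00000000e+00  0.00000000e+00  1.00000000e+00]]
```

View pics/top0.png

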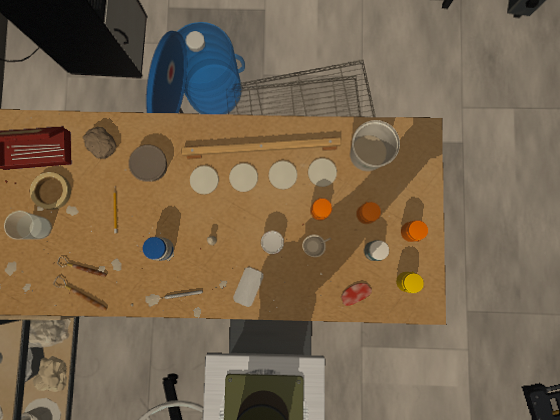

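View pics/side0.png

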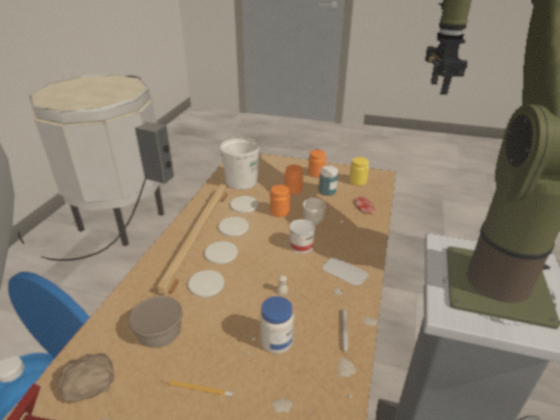

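The top view shows the bats at (204,180), (243,177), (283,175) and (322,172). The pail is on the right at (376,144) and the tub on the left. The big jar's lid is at (154,248), the stamp at (212,239), the tin at (272,242), the cup at (314,245) and the teal jar's lid at (377,250). An orange jar stands in front of the right bat at (321,209).

So the big jar goes on the right bat (d), then the small jar, the tin, and the stamp on the left bat (a).

```bash
cat > m.py <<'E'
from h import *
def blob(p,c,r,f):
    """f: hsv->mask ; centroid of largest blob in window"""
    hsv=cv2.cvtColor(p["frame"],cv2.COLOR_RGB2HSV)
    m=np.uint8(f(hsv))*255; w=np.zeros_like(m); cv2.circle(w,c,r,255,-1); m&=w
    cs,_=cv2.findContours(m,cv2.RETR_EXTERNAL,cv2.CHAIN_APPROX_NONE)
    k=max(cs,key=cv2.contourArea); h=cv2.convexHull(k)
    (x,y),(a,b),_=cv2.fitEllipse(h) if len(h)>5 else cv2.minAreaRect(h)
    return (x,y),(a,b),cv2.contourArea(k)
white=lambda h:(h[...,1]<70)&(h[...,2]>120)
blue=lambda h:(abs(h[...,0].astype(int)-110)<15)&(h[...,1]>120)
E
python3 - <<'E'
from m import *
p=shot("top")
for n,c,r,f,z in [("a",(204,180),22,white,.008),("b",(243,177),22,white,.008),("c",(283,175),22,white,.008),("d",(322,172),22,white,.008),
 ("big",(154,248),18,blue,.095),("stamp",(212,239),10,white,.022),("tin",(272,242),17,white,.06),("small",(377,250),13,white,.075),("pail",(376,144),30,white,.125)]:
    try:
        e=blob(p,c,r,f); print(n,np.round(e[0],1),np.round(e[1],1),e[2],onz(p,[e[0]],z)[0].round(4))
    except Exception as x: print(n,x)
print("cup",onz(p,[(314,245)],.058),"orange",onz(p,[(321,209)],.075),"pailc",onz(p,[(376,143)],.125))
f=p["frame"][150:270,140:400][:,:,::-1];cv2.imwrite("pics/c.png",cv2.resize(f,None,fx=3,fy=3,interpolation=2))
E
```

```text
a [203.7 179.6] [27.1 27.9] 567.0 [0.6201 0.1805 0.008 ]
b [243.1 177.1] [27.1 27.6] 558.0 [0.6293 0.0711 0.008 ]
c [282.5 174.6] [27.2 27.5] 563.0 [ 0.6384 -0.0384  0.008 ]
d [321.9 171.9] [26.7 27.8] 490.5 [ 0.6479 -0.1477  0.008 ]
big [153.8 247.5] [21.3 22.8] 359.5 [0.4269 0.2855 0.095 ]
stamp max() iterable argument is empty
tin [271.9 241.9] [22.3 22.7] 373.5 [ 0.4488 -0.0138  0.06  ]
small [379.2 250.1] [18.5 18.8] 257.0 [ 0.4331 -0.2901  0.075 ]
pail [375.1 143.2] [45.8 46.9] 551.0 [ 0.7003 -0.27    0.125 ]
cup [[ 0.44299358 -0.12430448  0.058     ]] orange [[ 0.53631453 -0.1401933   0.075     ]] pailc [[ 0.70092193 -0.27236374  0.125     ]]
```

View pics/c.png

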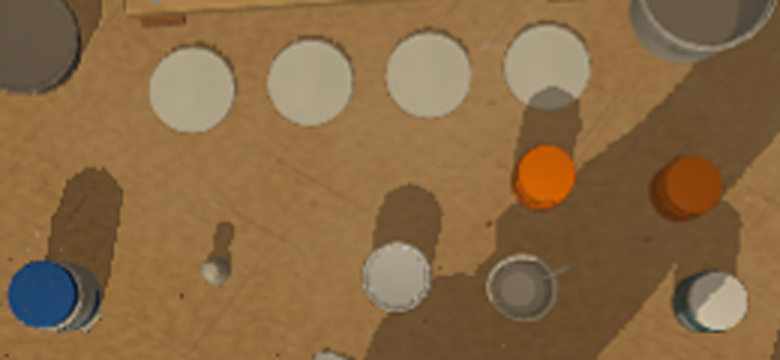

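```bash
cat > g.py <<'E'
from h import *; import sys
t=np.array([float(v) for v in sys.argv[1:4]]); a=1.655
s=get_state(); M=R.from_quat(s["eef_rot"])
yaw=np.arctan2(*M.as_matrix()[1::-1,0])
print("t",round(s["clock"],2),"pos",s["tool_pos"].round(4),"yaw",round(yaw,3),"tool z",M.as_matrix()[:,2].round(3))
# shift in tool axes once oriented down with yaw a, and the rotvec still to turn
G=R.from_matrix([[np.cos(a),np.sin(a),0],[np.sin(a),-np.cos(a),0],[0,0,-1]])
print("shift(now)",M.inv().apply(t-s["tool_pos"]).round(4),"shift(goal axes)",G.inv().apply(t-s["tool_pos"]).round(4),"turn",(M.inv()*G).as_rotvec().round(3),"F",s["contact_force"].round(1),"grip",round(s["finger_force"],1),"open",round(s["opening"]*88.1,1),"q",s["q"].round(2))
E
python3 -m jog '[[[0,0,0,0,0,-0.17],[0,0,0,0,0,-0.175],[0,0,0,0,0,-0.175],[0,0,0,0,0,-0.175],[0,0,0,0,0,-0.175],[0,0,0,0,0,-0.175],[0,0,0,0,0,-0.175],[0,0,0,0,0,-0.175],[0,0,0,0,0,0]]]' 0.088
python3 g.py 0.433 -0.290 0.16
```

```text
clock: 1.32
tool_pos: [0.1591, -0.6042, 0.2074]
eef_rot: [0.678, 0.735, 0.0, -0.0]
contact_force: [-0.4, 0.7, -0.6]
opening: 0.999
finger_force: 0.0
t 1.32 pos [ 0.1591 -0.6042  0.2074] yaw 1.651 tool z [ 0.     0.001 -1.   ]
shift(now) [0.2914 0.2981 0.0477] shift(goal axes) [0.2901 0.2994 0.0474] turn [ 0.    -0.001 -0.004] F [-0.4  0.7 -0.6] grip 0.0 open 88.0 q [ 1.56  0.74 -0.59  1.55  0.46  0.99  0.91]
```

```bash

python3 -m jog '[[[0.029,0.03,0,0,0,0],[0.029,0.03,0,0,0,0],[0.029,0.03,0,0,0,0],[0.029,0.03,0,0,0,0],[0.029,0.03,0.005,0,0,0],[0.029,0.03,0.005,0,0,0],[0.029,0.03,0.005,0,0,0],[0.029,0.03,0.005,0,0,0],[0.029,0.03,0.005,0,0,0],[0.029,0.029,0.005,0,0,0],[0,0,0,0,0,0],[0,0,0,0,0,0]]]'
python3 g.py 0.433 -0.290 0.033
python3 - <<'E'
from h import *
p=shot("wrist","w1.png")
E
```

```text
clock: 2.82
tool_pos: [0.4331, -0.2915, 0.1777]
eef_rot: [0.678, 0.735, -0.001, -0.0]
contact_force: [0.1, -0.2, 0.0]
opening: 1.0
finger_force: 0.0
t 2.83 pos [ 0.4331 -0.2915  0.1777] yaw 1.65 tool z [-0.001 -0.001 -1.   ]
shift(now) [0.0016 0.0002 0.1447] shift(goal axes) [1.500e-03 1.000e-04 1.447e-01] turn [-0.001  0.001 -0.005] F [ 0.1 -0.2  0. ] grip 0.0 open 88.1 q [ 0.83  0.64 -0.53  1.9   0.47  0.73  0.11]
```

View pics/w1.png

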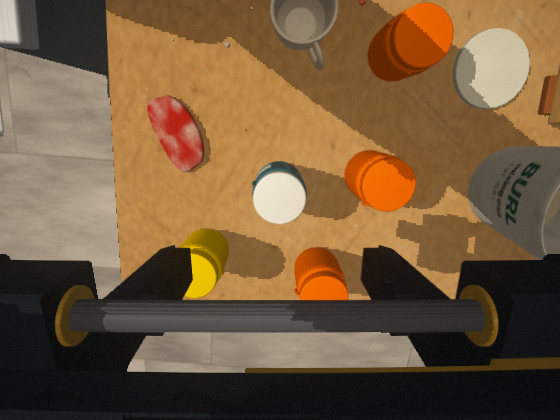

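```bash

python3 - <<'E'
from m import *
p=shot("wrist"); e=blob(p,(279,197),28,white); print(e,onz(p,[e[0]],.075))
o=lambda h:(h[...,0]<18)&(h[...,1]>200)&(h[...,2]>90)
yl=lambda h:(abs(h[...,0].astype(int)-27)<6)&(h[...,1]>200)&(h[...,2]>90)
print("wrist orange",onz(p,[(387,182)],.075))
t=shot("top")
for c,f in [((369,212),o),((415,231),o),((412,283),yl)]:
    e=blob(t,c,14,f);print(e,onz(t,[e[0]],.07))
E
```

```text
((279.2572021484375, 196.50181579589844), (52.282596588134766, 53.22328186035156), 2125.0) [[ 0.43457246 -0.28765251  0.075     ]]
wrist orange [[ 0.53184485 -0.2662365   0.075     ]]
((368.4101257324219, 212.48301696777344), (20.676685333251953, 24.07986068725586), 366.0) [[ 0.53019909 -0.26391391  0.07      ]]
((405.3462829589844, 227.7599639892578), (5.469415187835693, 8.218671798706055), 8.5) [[ 0.49231651 -0.35866438  0.07      ]]
((409.0, 272.0), (6.0, 0.0), 0.0) [[ 0.3791022  -0.36638182  0.07      ]]
```

```bash

python3 -m jog '[[[0.0025,0.001,0,0,0,-0.004],[0,0,0.02,0,0,0],[0,0,0.03,0,0,0],[0,0,0.03,0,0,0],[0,0,0.03,0,0,0],[0,0,0.02,0,0,0],[0,0,0.013,0,0,0],[0,0,0,0,0,0]]]' 0.072
python3 -m jog '[[[0,0,0,0,0,0],[0,0,0,0,0,0],[0,0,0,0,0,0],[0,0,0,0,0,0],[0,0,0,0,0,0],[0,0,0,0,0,0]]]' 0.03 20
python3 g.py 0.6384 -0.0384 0.15
```

```text
clock: 3.98
tool_pos: [0.434, -0.2882, 0.0342]
eef_rot: [0.676, 0.737, -0.0, -0.001]
contact_force: [0.5, 0.2, 1.1]
opening: 0.815
finger_force: 0.0
clock: 4.72
tool_pos: [0.4351, -0.2885, 0.0353]
eef_rot: [0.676, 0.737, 0.0, 0.001]
contact_force: [-0.2, 0.5, 6.0]
opening: 0.555
finger_force: 20.0
t 4.72 pos [ 0.4351 -0.2885  0.0353] yaw 1.657 tool z [ 0.001 -0.001 -1.   ]
shift(now) [ 0.2316  0.2242 -0.1146] shift(goal axes) [ 0.2321  0.2237 -0.1147] turn [0.001 0.001 0.002] F [-0.2  0.5  6. ] grip 20.0 open 48.9 q [ 0.69  0.85 -0.32  2.    0.67  0.39 -0.07]
```

```bash

python3 -m jog '[[[0,0,-0.01,0,0,0],[0,0,-0.03,0,0,0],[0,0,-0.04,0,0,0],[0,0,-0.035,0,0,0],[0,0,0,0,0,0],[0,0,0,0,0,0]]]'
python3 - <<'E'
from h import *
p=shot("side");cv2.imwrite("pics/s1.png",cv2.resize(p["frame"][100:260,220:420,::-1],None,fx=3,fy=3))
E
python3 g.py 0.6384 -0.0384 0.15
```

```text
clock: 5.48
tool_pos: [0.4333, -0.2882, 0.149]
eef_rot: [0.676, 0.737, -0.0, -0.001]
contact_force: [-0.2, 0.7, -1.2]
opening: 0.551
finger_force: 20.0
t 5.53 pos [ 0.4331 -0.288   0.1486] yaw 1.657 tool z [-0.003  0.001 -1.   ]
shift(now) [ 0.2311  0.2259 -0.0017] shift(goal axes) [ 0.2315  0.2255 -0.0014] turn [-0.002 -0.001  0.002] F [-0.2 -0.2 -1.5] grip 20.0 open 48.9 q [ 0.81  0.68 -0.51  1.93  0.51  0.67  0.07]
```

View pics/s1.png

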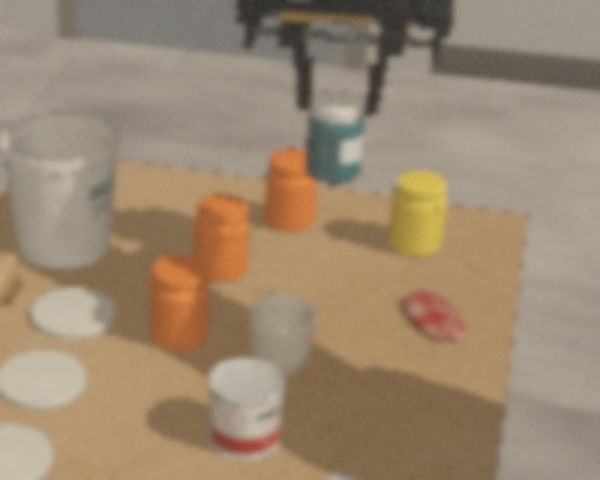

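```bash

python3 - <<'E'
from h import *
p=shot("side"); o,d=ray(p,[(332.3,136.7),(331,160.7),(321,135.5),(345,137.5)])
for k in d:
    for y in (-0.288,-0.261): print((o+k*(y-o[1])/k[1]).round(4))
E
python3 -m jog '[[[0,0,0,0,0,0]]]'
```

```text
[ 0.4321 -0.288   0.1781]
[ 0.4284 -0.261   0.1902]
[ 0.4301 -0.288   0.1041]
[ 0.4264 -0.261   0.118 ]
[ 0.4639 -0.288   0.1777]
[ 0.4593 -0.261   0.1898]
[ 0.3971 -0.288   0.1801]
[ 0.3942 -0.261   0.1921]
clock: 5.7
tool_pos: [0.4337, -0.2879, 0.1487]
eef_rot: [0.676, 0.737, -0.0, -0.001]
contact_force: [0.6, 0.4, -1.7]
opening: 0.556
finger_force: 20.0
```

```bash

python3 -m jog '[[[0.01,0.01,0,0,0,0],[0.024,0.023,0,0,0,0],[0.03,0.03,0,0,0,0],[0.03,0.03,0,0,0,0],[0.03,0.03,0,0,0,0],[0.03,0.03,0,0,0,0],[0.03,0.03,0,0,0,0],[0.024,0.022,0,0,0,0],[0.0175,0.015,0,0,0,0],[0.006,0.0055,0,0,0,0],[0,0,0,0,0,0],[0,0,0,0,0,0]]]'
python3 g.py 0.6384 -0.0384 0.0435
```

```text
clock: 7.2
tool_pos: [0.6385, -0.0397, 0.1495]
eef_rot: [0.677, 0.736, -0.001, 0.0]
contact_force: [-0.5, -0.7, -1.5]
opening: 0.552
finger_force: 20.0
t 7.2 pos [ 0.6385 -0.0397  0.1495] yaw 1.655 tool z [-0.001 -0.001 -1.   ]
shift(now) [0.0015 0.0002 0.106 ] shift(goal axes) [0.0013 0.     0.106 ] turn [-0.001  0.001  0.   ] F [-0.5 -0.7 -1.5] grip 20.0 open 48.7 q [ 0.24  0.81 -0.47  1.56  0.44  0.88 -0.31]
```

```bash

python3 -m jog '[[[0.0013,0,0.03,0,0,0],[0,0,0.03,0,0,0],[0,0,0.02,0,0,0],[0,0,0.012,0,0,0],[0,0,0.006,0,0,0],[0,0,0.004,0,0,0],[0,0,0.003,0,0,0],[0,0,0,0,0,0],[0,0,0,0,0,0]]]'
python3 g.py 0.6384 -0.0384 0.0435
```

```text
clock: 8.32
tool_pos: [0.6393, -0.0369, 0.0451]
eef_rot: [0.676, 0.737, 0.0, 0.0]
contact_force: [0.0, 0.2, -1.6]
opening: 0.556
finger_force: 20.0
t 8.32 pos [ 0.6393 -0.0369  0.0451] yaw 1.657 tool z [ 0.001 -0.    -1.   ]
shift(now) [-0.0014 -0.0011  0.0016] shift(goal axes) [-0.0014 -0.0011  0.0016] turn [0.001 0.    0.002] F [ 0.   0.2 -1.6] grip 20.0 open 49.0 q [ 0.2   0.94 -0.4   1.62  0.52  0.68 -0.38]
```

```bash

python3 -m jog '[[[0,0,0.0015,0,0,0],[0,0,0.001,0,0,0],[0,0,0,0,0,0],[0,0,0,0,0,0]]]'
python3 -m jog '[[[0,0,0,0,0,0],[0,0,0,0,0,0],[0,0,0,0,0,0],[0,0,0,0,0,0],[0,0,-0.015,0,0,0],[0,0,-0.03,0,0,0],[0,0,-0.04,0,0,0],[0,0,-0.05,0,0,0],[0,0,-0.03,0,0,0],[0,0,0,0,0,0]]]' 0.075
python3 g.py 0.427 0.2855 0.206
python3 - <<'E'
from m import *
p=shot("wrist","w2.png");p=shot("top","t2.png")
E
```

```text
clock: 8.82
tool_pos: [0.6396, -0.0369, 0.0433]
eef_rot: [0.676, 0.737, 0.0, 0.001]
contact_force: [-1.1, 0.2, 6.6]
opening: 0.553
finger_force: 20.0
clock: 10.07
tool_pos: [0.641, -0.0365, 0.2109]
eef_rot: [0.676, 0.737, 0.002, 0.002]
contact_force: [-0.2, -0.7, -0.1]
opening: 0.851
finger_force: 0.0
t 10.07 pos [ 0.641  -0.0365  0.2109] yaw 1.657 tool z [ 0.007  0.    -1.   ]
shift(now) [ 0.3392 -0.1857  0.0036] shift(goal axes) [ 0.3389 -0.1862  0.0049] turn [0.007 0.    0.002] F [-0.2 -0.7 -0.1] grip 0.0 open 75.0 q [ 0.25  0.74 -0.5   1.5   0.4   0.99 -0.27]
```

View pics/w2.png

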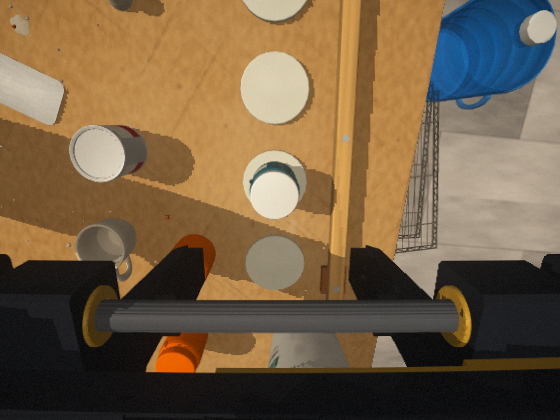

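The small jar stands upright in the middle of bat c: its lid is at (274,190) and the bat shows evenly around it. Next is the big jar.

```bash

python3 -m jog '[[[0.02,-0.011,0,0,0,0],[0.035,-0.019,0,0,0,0],[0.04,-0.022,0,0,0,0],[0.04,-0.022,0,0,0,0],[0.04,-0.022,0,0,0,0],[0.04,-0.022,0,0,0,0],[0.04,-0.022,0,0,0,0],[0.035,-0.019,0,0,0,0],[0.03,-0.016,0,0,0,0],[0.019,-0.011,0.004,0,0,0],[0,0,0,0,0,0],[0,0,0,0,0,0]]]' 0.088
python3 - <<'E'
from m import *
p=shot("wrist","w3.png")
import sys
for c in [(279,200)]:
    try:
        e=blob(p,c,60,blue);print(e,onz(p,[e[0]],.095))
    except Exception as x:print(x)
E
python3 g.py 0.427 0.2855 0.055
```

```text
clock: 11.68
tool_pos: [0.425, 0.2833, 0.2025]
eef_rot: [0.677, 0.736, -0.001, 0.0]
contact_force: [0.7, -0.1, -0.5]
opening: 1.0
finger_force: 0.0
((279.18157958984375, 193.76060485839844), (58.670345306396484, 58.821197509765625), 2645.5) [[0.42674198 0.28902847 0.095     ]]
t 11.72 pos [0.4253 0.2831 0.2027] yaw 1.655 tool z [-0.    -0.002 -1.   ]
shift(now) [0.0025 0.002  0.1477] shift(goal axes) [0.0022 0.0019 0.1477] turn [-0.001  0.002 -0.   ] F [-0.1  0.4 -0.1] grip 0.0 open 87.7 q [-0.38  0.58 -0.48  1.9   0.38  0.75 -0.98]
```

```bash

python3 -m jog '[[[0.004,0.0015,0,0,0,0],[0,0,0.03,0,0,0],[0,0,0.03,0,0,0],[0,0,0.03,0,0,0],[0,0,0.03,0,0,0],[0,0,0.02,0,0,0],[0,0,0.01,0,0,0],[0,0,0,0,0,0]]]'
python3 -m jog '[[[0,0,0,0,0,0],[0,0,0,0,0,0],[0,0,0,0,0,0],[0,0,0,0,0,0],[0,0,0,0,0,0],[0,0,-0.01,0,0,0],[0,0,-0.03,0,0,0],[0,0,-0.04,0,0,0],[0,0,-0.04,0,0,0],[0,0,0,0,0,0]]]' 0.04 30
python3 g.py 0.6479 -0.1477 0.18
```

```text
clock: 12.72
tool_pos: [0.4259, 0.2888, 0.0529]
eef_rot: [0.676, 0.737, -0.0, 0.0]
contact_force: [0.5, -0.1, -0.3]
opening: 0.996
finger_force: 0.0
clock: 13.98
tool_pos: [0.4268, 0.2901, 0.1758]
eef_rot: [0.676, 0.737, 0.003, 0.0]
contact_force: [0.9, 0.3, -1.9]
opening: 0.636
finger_force: 30.0
t 13.97 pos [0.4268 0.2901 0.1758] yaw 1.657 tool z [ 0.004  0.003 -1.   ]
shift(now) [-0.4551  0.1828 -0.0048] shift(goal axes) [-0.4548  0.1835 -0.0042] turn [ 0.004 -0.003  0.002] F [ 0.9  0.3 -1.9] grip 30.0 open 56.0 q [-0.4   0.62 -0.46  1.92  0.42  0.69 -1.03]
```

```bash

python3 -m jog '[[[-0.015,0.006,0,0,0,0],[-0.035,0.014,0,0,0,0],[-0.045,0.018,0,0,0,0],[-0.05,0.02,0,0,0,0],[-0.05,0.02,0,0,0,0],[-0.05,0.02,0,0,0,0],[-0.05,0.02,0,0,0,0],[-0.05,0.02,0,0,0,0],[-0.045,0.018,0,0,0,0],[-0.035,0.015,0,0,0,0],[-0.02,0.008,0,0,0,0],[-0.01,0.0045,0,0,0,0]]]'
python3 -m jog '[[[0,0,0,0,0,0],[0,0,0,0,0,0]]]'
python3 g.py 0.6479 -0.1477 0.061
```

```text
clock: 15.48
tool_pos: [0.6459, -0.1516, 0.1706]
eef_rot: [0.677, 0.736, -0.002, -0.001]
contact_force: [-0.4, 0.4, -2.5]
opening: 0.638
finger_force: 30.0
clock: 15.72
tool_pos: [0.647, -0.1471, 0.1728]
eef_rot: [0.675, 0.738, -0.0, -0.001]
contact_force: [-0.4, 0.6, -2.5]
opening: 0.639
finger_force: 30.0
t 15.72 pos [ 0.647  -0.1471  0.1728] yaw 1.659 tool z [-0.001  0.001 -1.   ]
shift(now) [-0.0008  0.001   0.1118] shift(goal axes) [-0.0007  0.0009  0.1118] turn [-0.001 -0.001  0.004] F [-0.4  0.6 -2.5] grip 30.0 open 56.3 q [ 0.42  0.82 -0.52  1.46  0.45  0.98 -0.13]
```

```bash

python3 -m jog '[[[0,0.001,0.02,0,0,0],[0,0,0.03,0,0,0],[0,0,0.03,0,0,0],[0,0,0.015,0,0,0],[0,0,0.007,0,0,0],[0,0,0.004,0,0,0],[0,0,0.003,0,0,0],[0,0,0.002,0,0,0],[0,0,0,0,0,0],[0,0,0,0,0,0]]]'
python3 g.py 0.6479 -0.1477 0.061
```

```text
clock: 16.98
tool_pos: [0.6489, -0.1486, 0.0625]
eef_rot: [0.676, 0.737, 0.0, 0.0]
contact_force: [0.6, 0.5, -2.0]
opening: 0.642
finger_force: 30.0
t 16.98 pos [ 0.6489 -0.1486  0.0625] yaw 1.657 tool z [ 0.001 -0.    -1.   ]
shift(now) [ 0.001  -0.0009  0.0015] shift(goal axes) [ 0.001  -0.0009  0.0015] turn [0.    0.    0.002] F [ 0.6  0.5 -2. ] grip 30.0 open 56.6 q [ 0.39  0.95 -0.46  1.53  0.54  0.79 -0.2 ]
```

```bash

python3 -m jog '[[[0,0,0.0015,0,0,0],[0,0,0.001,0,0,0],[0,0,0,0,0,0],[0,0,0,0,0,0]]]'
python3 g.py 0.6479 -0.1477 0.061
```

```text
clock: 17.48
tool_pos: [0.6493, -0.1487, 0.0615]
eef_rot: [0.676, 0.737, 0.0, 0.001]
contact_force: [-1.8, 0.8, 7.7]
opening: 0.636
finger_force: 30.0
t 17.48 pos [ 0.6493 -0.1487  0.0615] yaw 1.657 tool z [ 0.001 -0.001 -1.   ]
shift(now) [ 0.0011 -0.0013  0.0005] shift(goal axes) [ 0.0011 -0.0013  0.0005] turn [0.001 0.001 0.002] F [-1.8  0.8  7.7] grip 30.0 open 56.0 q [ 0.39  0.95 -0.46  1.53  0.54  0.78 -0.2 ]
```

Contact felt. I'll release, lift, and move over the tin.

```bash

python3 -m jog '[[[0,0,0,0,0,0],[0,0,0,0,0,0],[0,0,0,0,0,0],[0,0,0,0,0,0],[0,0,-0.015,0,0,0],[0,0,-0.03,0,0,0],[0,0,-0.04,0,0,0],[0,0,-0.04,0,0,0],[0,0,-0.02,0,0,0],[0,0,0,0,0,0]]]' 0.08
python3 g.py 0.449 -0.014 0.2
python3 - <<'E'
from m import *
p=shot("wrist","w4.png")
E
```

```text
clock: 18.73
tool_pos: [0.6501, -0.1484, 0.2075]
eef_rot: [0.676, 0.737, 0.001, 0.002]
contact_force: [-0.4, -0.1, -0.1]
opening: 0.912
finger_force: 0.0
t 18.73 pos [ 0.6501 -0.1484  0.2075] yaw 1.657 tool z [ 0.005 -0.001 -1.   ]
shift(now) [ 0.1512 -0.1889  0.0064] shift(goal axes) [ 0.1509 -0.1891  0.0075] turn [0.005 0.001 0.002] F [-0.4 -0.1 -0.1] grip 0.0 open 80.4 q [ 0.43  0.79 -0.54  1.42  0.43  1.05 -0.11]
```

View pics/w4.png

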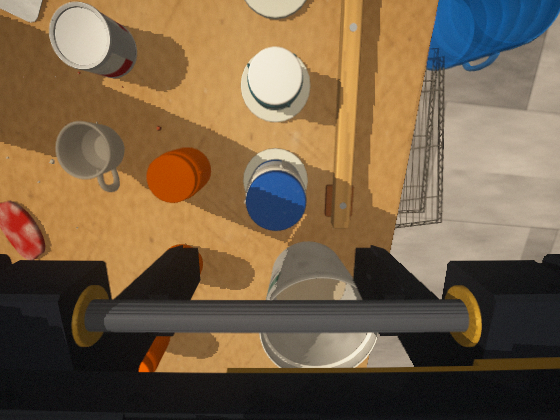

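The big jar stands upright on bat d, lid at (276,200), and the cup and pail have not moved. Next is the tin.

```bash

python3 -m jog '[[[0.012,-0.015,0,0,0,0],[0.02,-0.025,0,0,0,0],[0.024,-0.03,0,0,0,0],[0.024,-0.03,0,0,0,0],[0.024,-0.03,0,0,0,0],[0.02,-0.025,0,0,0,0],[0.016,-0.02,0.004,0,0,0],[0.011,-0.014,0.004,0,0,0],[0,0,0,0,0,0],[0,0,0,0,0,0]]]' 0.088
python3 - <<'E'
from m import *
p=shot("wrist","w5.png")
e=blob(p,(279,195),50,lambda h:(h[...,1]<60)&(h[...,2]>90));print(e,onz(p,[e[0]],.06))
E
python3 g.py 0.449 -0.014 0.032
```

```text
clock: 20.02
tool_pos: [0.448, -0.0148, 0.1964]
eef_rot: [0.676, 0.737, -0.0, 0.0]
contact_force: [0.5, -0.8, -0.0]
opening: 1.002
finger_force: 0.0
((278.41851806640625, 190.4479217529297), (56.500125885009766, 57.25019836425781), 2466.5) [[ 0.4495401  -0.01177784  0.06      ]]
t 20.07 pos [ 0.4482 -0.0148  0.1965] yaw 1.656 tool z [ 0.  0. -1.]
shift(now) [0.0008 0.0008 0.1645] shift(goal axes) [0.0008 0.0009 0.1645] turn [0.    0.    0.001] F [-0.2  0.5  0.7] grip 0.0 open 87.7 q [ 0.29  0.52 -0.55  2.08  0.44  0.65 -0.47]
```

View pics/w5.png

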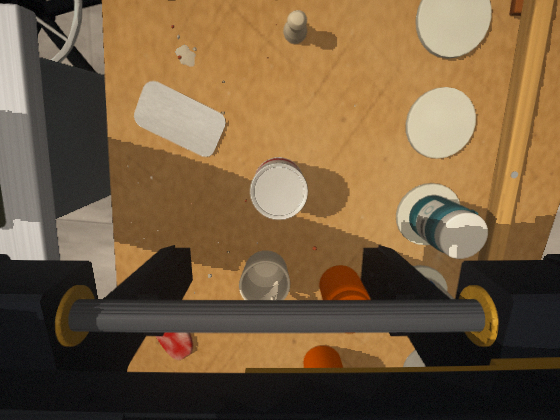

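The tin is at (278,190), centred under the fingers, and the stamp is visible at (295,27).

```bash

python3 -m jog '[[[0.002,0.001,0,0,0,0],[0,0,0.03,0,0,0],[0,0,0.035,0,0,0],[0,0,0.035,0,0,0],[0,0,0.035,0,0,0],[0,0,0.02,0,0,0],[0,0,0.01,0,0,0],[0,0,0,0,0,0]]]'
python3 -m jog '[[[0,0,0,0,0,0],[0,0,0,0,0,0],[0,0,0,0,0,0],[0,0,0,0,0,0],[0,0,0,0,0,0],[0,0,-0.01,0,0,0],[0,0,-0.03,0,0,0],[0,0,-0.04,0,0,0],[0,0,-0.03,0,0,0],[0,0,0,0,0,0]]]' 0.04 25
python3 g.py 0.6293 0.0711 0.14
```

```text
clock: 21.08
tool_pos: [0.4484, -0.0122, 0.0314]
eef_rot: [0.676, 0.737, -0.0, -0.0]
contact_force: [0.2, -0.4, 0.0]
opening: 0.998
finger_force: 0.0
clock: 22.32
tool_pos: [0.4495, -0.0124, 0.1439]
eef_rot: [0.676, 0.737, 0.002, 0.002]
contact_force: [0.4, -0.4, -0.9]
opening: 0.456
finger_force: 0.0
t 22.32 pos [ 0.4495 -0.0124  0.1439] yaw 1.656 tool z [ 0.005  0.    -1.   ]
shift(now) [0.0679 0.1862 0.0048] shift(goal axes) [0.068  0.1862 0.0039] turn [0.005 0.    0.001] F [ 0.4 -0.4 -0.9] grip 0.0 open 40.2 q [ 0.23  0.61 -0.48  2.14  0.58  0.51 -0.6 ]
```

```bash

python3 - <<'E'
from h import *
p=shot("wrist");q=shot("side")
cv2.imwrite("pics/x.png",np.hstack([cv2.resize(p["frame"],(400,300)),cv2.resize(q["frame"][130:310,200:440],(400,300))])[:,:,::-1])
E
```

```text
(no output)
```

View pics/x.png

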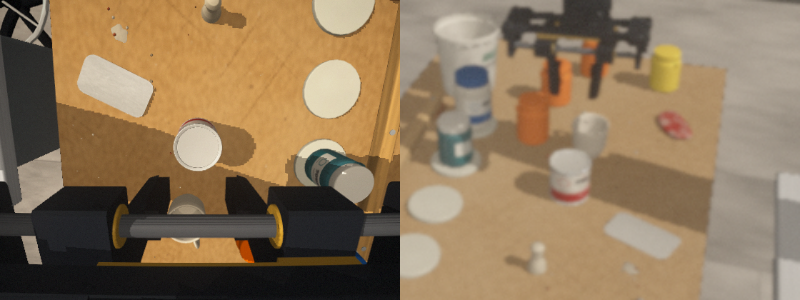

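The tin slipped out and still stands upright, at about (197,145) in the left half of the picture. I'll measure it again and grip lower and harder.

```bash

python3 - <<'E'
from m import *
p=shot("wrist")
e=blob(p,(276,203),50,lambda h:(h[...,1]<60)&(h[...,2]>90));print(e,onz(p,[e[0]],.06))
E
python3 -m jog '[[[0,0,0,0,0,0],[0,0,0,0,0,0],[0,0,0,0,0,0],[0,0,0,0,0,0],[0,0,0,0,0,0]]]' 0.088
python3 g.py 0.4495 -0.0118 0.017
```

```text
((278.3511962890625, 205.3762664794922), (67.43281555175781, 68.84611511230469), 3532.0) [[ 0.44930551 -0.01129388  0.06      ]]
clock: 23.1
tool_pos: [0.4482, -0.0123, 0.1417]
eef_rot: [0.676, 0.737, -0.0, 0.0]
contact_force: [-0.3, 0.1, 0.3]
opening: 0.989
finger_force: 0.0
t 23.1 pos [ 0.4482 -0.0123  0.1417] yaw 1.657 tool z [-0. -0. -1.]
shift(now) [0.0004 0.0013 0.1247] shift(goal axes) [0.0003 0.0013 0.1247] turn [-0.     0.     0.002] F [-0.3  0.1  0.3] grip 0.0 open 87.2 q [ 0.23  0.62 -0.48  2.14  0.58  0.51 -0.6 ]
```

```bash

python3 -m jog '[[[0,0.001,0.02,0,0,0],[0,0,0.03,0,0,0],[0,0,0.03,0,0,0],[0,0,0.025,0,0,0],[0,0,0.013,0,0,0],[0,0,0.006,0,0,0],[0,0,0,0,0,0]]]'
python3 -m jog '[[[0,0,0,0,0,0],[0,0,0,0,0,0],[0,0,0,0,0,0],[0,0,0,0,0,0],[0,0,0,0,0,0],[0,0,0,0,0,0],[0,0,0,0,0,0],[0,0,0,0,0,0]]]' 0.04 45
python3 -m jog '[[[0,0,-0.005,0,0,0],[0,0,-0.01,0,0,0],[0,0,-0.01,0,0,0],[0,0,0,0,0,0]]]'
python3 g.py 0.6293 0.0711 0.14
```

```text
clock: 23.98
tool_pos: [0.4492, -0.0121, 0.0176]
eef_rot: [0.676, 0.737, -0.0, -0.0]
contact_force: [-0.8, -0.8, 0.5]
opening: 0.998
finger_force: 0.0
clock: 24.98
tool_pos: [0.4496, -0.0122, 0.018]
eef_rot: [0.676, 0.737, 0.0, 0.0]
contact_force: [-0.0, 0.0, 5.2]
opening: 0.655
finger_force: 45.0
clock: 25.48
tool_pos: [0.4493, -0.0123, 0.0431]
eef_rot: [0.676, 0.737, 0.0, 0.0]
contact_force: [-0.6, 0.0, -2.8]
opening: 0.653
finger_force: 45.0
t 25.48 pos [ 0.4493 -0.0123  0.0431] yaw 1.656 tool z [ 0.001  0.    -1.   ]
shift(now) [ 0.0677  0.1865 -0.0968] shift(goal axes) [ 0.0679  0.1864 -0.0969] turn [ 0.001 -0.     0.001] F [-0.6  0.  -2.8] grip 45.0 open 57.5 q [ 0.06  0.8  -0.21  2.21  0.8   0.21 -0.8 ]
```

```bash

python3 -m jog '[[[0,0,-0.03,0,0,0],[0,0,-0.03,0,0,0],[0,0,-0.02,0,0,0],[0.009,0.025,0,0,0,0],[0.012,0.033,0,0,0,0],[0.014,0.038,0,0,0,0],[0.014,0.038,0,0,0,0],[0.011,0.03,0,0,0,0],[0.008,0.022,0,0,0,0],[0,0,0,0,0,0],[0,0,0,0,0,0]]]'
python3 g.py 0.6293 0.0711 0.026
```

```text
clock: 26.85
tool_pos: [0.6271, 0.0707, 0.1218]
eef_rot: [0.676, 0.737, -0.001, -0.0]
contact_force: [-0.5, -0.2, -1.5]
opening: 0.655
finger_force: 45.0
t 26.85 pos [0.6271 0.0707 0.1218] yaw 1.657 tool z [-0.003 -0.002 -1.   ]
shift(now) [0.0004 0.0025 0.0958] shift(goal axes) [0.0003 0.0022 0.0958] turn [-0.003  0.001  0.002] F [-0.5 -0.2 -1.5] grip 45.0 open 57.7 q [ 0.09  0.85 -0.52  1.61  0.53  0.84 -0.56]
```

```bash

python3 -m jog '[[[0,0.001,0.02,0,0,0],[0,0,0.03,0,0,0],[0,0,0.02,0,0,0],[0,0,0.01,0,0,0],[0,0,0.007,0,0,0],[0,0,0.004,0,0,0],[0,0,0.003,0,0,0],[0,0,0.0015,0,0,0],[0,0,0,0,0,0],[0,0,0,0,0,0]]]'
python3 g.py 0.6293 0.0711 0.026
```

```text
clock: 28.1
tool_pos: [0.6298, 0.0716, 0.0274]
eef_rot: [0.676, 0.737, 0.0, 0.0]
contact_force: [0.4, 0.0, -2.4]
opening: 0.656
finger_force: 45.0
t 28.1 pos [0.6298 0.0716 0.0274] yaw 1.657 tool z [ 0. -0. -1.]
shift(now) [-0.0005 -0.0006  0.0014] shift(goal axes) [-0.0005 -0.0006  0.0014] turn [0.    0.    0.002] F [ 0.4  0.  -2.4] grip 45.0 open 57.8 q [ 0.05  0.97 -0.45  1.65  0.62  0.67 -0.63]
```

```bash

python3 -m jog '[[[0,0,0.0015,0,0,0],[0,0,0.001,0,0,0],[0,0,0,0,0,0],[0,0,0,0,0,0]]]'
python3 -m jog '[[[0,0,0,0,0,0],[0,0,0,0,0,0],[0,0,0,0,0,0],[0,0,0,0,0,0],[0,0,0,0,0,0],[0,0,-0.015,0,0,0],[0,0,-0.03,0,0,0],[0,0,-0.04,0,0,0],[0,0,-0.04,0,0,0],[0,0,0,0,0,0]]]' 0.078
python3 - <<'E'
from m import *
p=shot("top")
for dy in(0,):
    e=blob(p,(212,240),9,lambda h:(h[...,1]<110)&(h[...,2]>120));print(e)
    for z in (.0,.022,.038):print(onz(p,[e[0],(212,240)],z).round(4).tolist())
E
python3 g.py 0.449 0.15 0.16
```

```text
clock: 28.6
tool_pos: [0.63, 0.0717, 0.0261]
eef_rot: [0.676, 0.737, 0.0, 0.0]
contact_force: [-2.1, 0.1, 7.5]
opening: 0.653
finger_force: 45.0
clock: 29.85
tool_pos: [0.6323, 0.0727, 0.1542]
eef_rot: [0.676, 0.737, 0.003, 0.002]
contact_force: [-0.2, -0.7, 0.1]
opening: 0.886
finger_force: 0.0
((210.5199737548828, 240.74261474609375), (6.302684307098389, 9.262749671936035), 35.0)
[[0.451, 0.1565, 0.0], [0.4531, 0.1525, 0.0]]
[[0.45, 0.1531, 0.022], [0.4521, 0.1492, 0.022]]
[[0.4494, 0.1507, 0.038], [0.4514, 0.1468, 0.038]]
t 29.9 pos [0.6308 0.072  0.152 ] yaw 1.657 tool z [ 0.004  0.001 -1.   ]
shift(now) [ 0.0933 -0.1744 -0.0086] shift(goal axes) [ 0.093  -0.1746 -0.008 ] turn [ 0.004 -0.     0.002] F [-0.3 -0.8 -0.6] grip 0.0 open 77.8 q [ 0.1   0.81 -0.55  1.58  0.51  0.89 -0.54]
```

Now over the stamp at about (0.451, 0.150). I'll check it from close.

```bash

python3 -m jog '[[[0.01,-0.019,0,0,0,0],[0.014,-0.027,0,0,0,0],[0.016,-0.03,0,0,0,0],[0.016,-0.03,0,0,0,0],[0.016,-0.03,0,0,0,0],[0.013,-0.024,0,0,0,0],[0.008,-0.0155,0,0,0,0],[0,0,0,0,0,0],[0,0,0,0,0,0]]]' 0.06
python3 - <<'E'
from h import *
p=shot("wrist","w6.png")
E
python3 g.py 0.451 0.15 0.02
```

```text
clock: 31.02
tool_pos: [0.4479, 0.1488, 0.1495]
eef_rot: [0.677, 0.736, 0.0, 0.0]
contact_force: [0.1, -0.4, -0.4]
opening: 0.68
finger_force: 0.0
t 31.07 pos [0.448  0.1487 0.1495] yaw 1.655 tool z [ 0.001 -0.    -1.   ]
shift(now) [0.0011 0.003  0.1295] shift(goal axes) [0.001  0.0031 0.1295] turn [0.001 0.    0.   ] F [-0.7  0.6 -0.2] grip 0.0 open 60.1 q [-0.1   0.63 -0.5   2.07  0.54  0.58 -0.9 ]
```

View pics/w6.png

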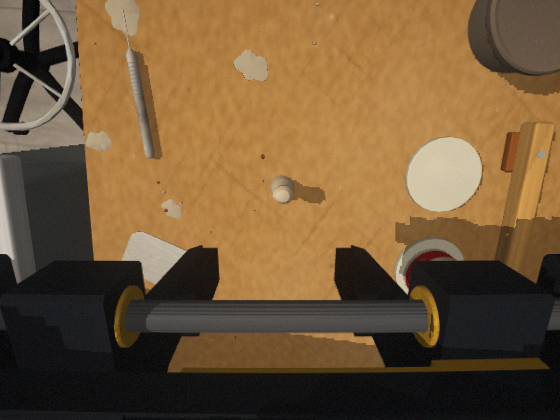

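The stamp is close to centre, its head at (282,196) and its foot around (282,186).

```bash

python3 - <<'E'
from m import *
p=shot("wrist")
e=blob(p,(282,190),20,lambda h:(h[...,1]<120)&(h[...,2]>130));print(e,onz(p,[e[0]],.022))
print(onz(p,[(282,196)],.036),onz(p,[(282,187)],.004))
E
python3 g.py 0.451 0.15 0.013
```

```text
((279.7000732421875, 189.5445556640625), (18.993667602539062, 28.004383087158203), 359.0) [[0.45059659 0.15457885 0.022     ]]
[[0.45293783 0.15136436 0.036     ]] [[0.45330688 0.15379672 0.004     ]]
t 31.12 pos [0.4479 0.1487 0.1495] yaw 1.655 tool z [ 0.001 -0.    -1.   ]
shift(now) [0.001  0.0031 0.1365] shift(goal axes) [0.001  0.0032 0.1365] turn [0.001 0.    0.   ] F [-0.1 -0.1 -0.4] grip 0.0 open 60.0 q [-0.1   0.63 -0.5   2.07  0.54  0.58 -0.9 ]
```

```bash

python3 -m jog '[[[0.004,0.004,0.02,0,0,0],[0,0,0.03,0,0,0],[0,0,0.03,0,0,0],[0,0,0.03,0,0,0],[0,0,0.015,0,0,0],[0,0,0.008,0,0,0],[0,0,0,0,0,0],[0,0,0,0,0,0]]]'
python3 -m jog '[[[0,0,0,0,0,0],[0,0,0,0,0,0],[0,0,0,0,0,0],[0,0,0,0,0,0],[0,0,0,0,0,0],[0,0,0,0,0,0],[0,0,0,0,0,0]]]' 0.005 25
python3 g.py 0.6201 0.1805 0.1
```

```text
clock: 32.12
tool_pos: [0.4511, 0.1536, 0.0172]
eef_rot: [0.676, 0.737, 0.001, 0.0]
contact_force: [-0.7, 0.3, 0.5]
opening: 0.681
finger_force: 0.0
clock: 33.0
tool_pos: [0.4505, 0.1535, 0.0167]
eef_rot: [0.676, 0.737, -0.0, 0.0]
contact_force: [0.1, -0.4, -0.0]
opening: 0.06
finger_force: 0.0
t 33.0 pos [0.4505 0.1535 0.0167] yaw 1.657 tool z [-0. -0. -1.]
shift(now) [ 0.0123  0.1713 -0.0833] shift(goal axes) [ 0.0126  0.1713 -0.0833] turn [-0.     0.     0.002] F [ 0.1 -0.4 -0. ] grip 0.0 open 5.3 q [-0.3   0.86 -0.2   2.14  0.78  0.21 -1.12]
```

The fingers closed on nothing, so I need to look.

```bash

python3 - <<'E'
from h import *
p=shot("wrist");q=shot("side")
cv2.imwrite("pics/y.png",np.hstack([cv2.resize(p["frame"],(400,300)),cv2.resize(q["frame"][190:340,180:380],(400,300))])[:,:,::-1])
E
```

```text
(no output)
```

View pics/y.png

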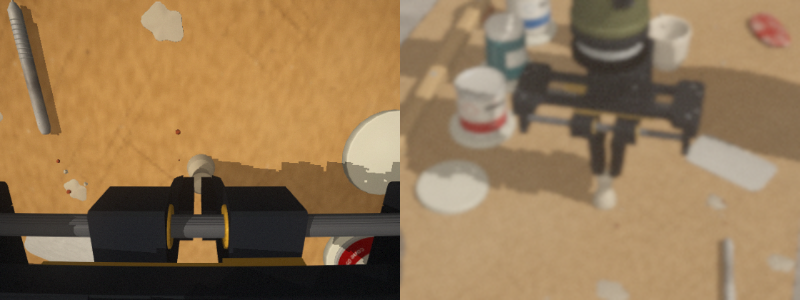

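```bash

python3 - <<'E'
from m import *
p=shot("wrist"); f=lambda h:(h[...,1]<120)&(h[...,2]>130)
e=blob(p,(283,228),22,f);print(e,onz(p,[e[0],(283,230)],.036))
cv2.imwrite("pics/z.png",np.hstack([cv2.resize(p["frame"][190:290,220:350],(520,400),interpolation=2),]) [:,:,::-1])
q=shot("side"); t=shot("top")
for n,s,c in(("side",q,(281,286)),):
    e=blob(s,c,14,f);print(n,e,onz(s,[e[0]],.022))
E
```

```text
((275.59002685546875, 229.51223754882812), (24.033723831176758, 32.1168212890625), 424.5) [[0.44851532 0.16776922 0.036     ]
 [0.45250336 0.16783503 0.036     ]]
side ((280.9837341308594, 286.18963623046875), (27.383310317993164, 27.915584564208984), 499.5) [[0.45262285 0.16246628 0.022     ]]
```

View pics/z.png

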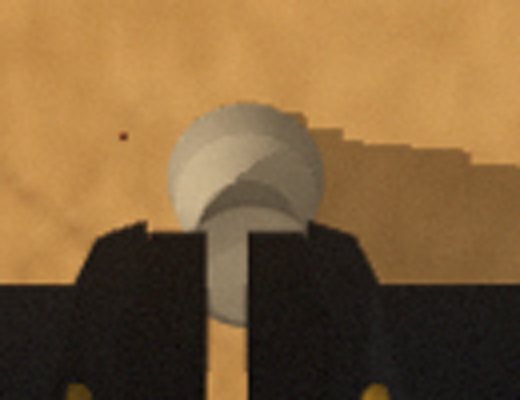

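```bash

python3 - <<'E'
from h import *
p=shot("wrist")
print(onz(p,[(281.7,232.5)],.004),onz(p,[(280.5,256)],.036),onz(p,[(281,256)],.03))
s=get_state();print(s["tool_pos"],s["opening"])
E
```

```text
[[0.45350528 0.154987   0.004     ]] [[0.45252058 0.15263159 0.036     ]] [[0.45312182 0.1500037  0.03      ]]
[0.45048679 0.15354199 0.01669162] 0.05835178692076794
```

```bash

python3 - <<'E'
from h import *
p=shot("wrist"); q=shot("side")
for s,u in((p,(282,248)),(q,(282.5,276))):
    o,d=ray(s,[u]);
    for y in(.1535,.1625):print(o+d[0]*(y-o[1])/d[0][1])
E
```

```text
[0.45343568 0.1535     0.02639577]
[0.45222786 0.1625     0.04826264]
[0.45197954 0.1535     0.04372911]
[0.4496053  0.1625     0.05231083]
```

The side and wrist views agree. The fingertips are at z ≈ 0.045, about 28 mm above the reported TCP. That explains the tin slipping, the grips on the lids, and the fingers shutting just above the stamp, which is unmoved and upright. I'll open and go about 22 mm lower, watching the force.

```bash

python3 -m jog '[[[0,0.002,0,0,0,0],[0,0,0,0,0,0],[0,0,0,0,0,0],[0,0,0,0,0,0],[0,0,0,0,0,0],[0,0,0.008,0,0,0],[0,0,0.006,0,0,0],[0,0,0.005,0,0,0],[0,0,0.003,0,0,0],[0,0,0,0,0,0]]]' 0.05
python3 -m jog '[[[0,0,0,0,0,0],[0,0,0,0,0,0],[0,0,0,0,0,0],[0,0,0,0,0,0],[0,0,0,0,0,0],[0,0,0,0,0,0]]]' 0.005 20
python3 g.py 0.6201 0.1805 0.08
```

```text
clock: 34.65
tool_pos: [0.4523, 0.1537, -0.0056]
eef_rot: [0.676, 0.737, -0.0, 0.0]
contact_force: [-0.7, 0.3, 0.8]
opening: 0.564
finger_force: 0.0
clock: 35.4
tool_pos: [0.4527, 0.1537, -0.0052]
eef_rot: [0.676, 0.737, 0.0, 0.0]
contact_force: [1.0, -0.3, 0.5]
opening: 0.197
finger_force: 20.0
t 35.4 pos [ 0.4527  0.1537 -0.0052] yaw 1.657 tool z [ 0.  0. -1.]
shift(now) [ 0.0123  0.1691 -0.0852] shift(goal axes) [ 0.0126  0.1691 -0.0852] turn [0.    0.    0.002] F [ 1.  -0.3  0.5] grip 20.0 open 17.4 q [-0.34  0.9  -0.14  2.14  0.81  0.15 -1.14]
```

Gripped at 17.4 mm, as expected. Lift and carry to bat a.

```bash

python3 -m jog '[[[0,0,-0.01,0,0,0],[0,0,-0.025,0,0,0],[0,0,-0.03,0,0,0],[0,0,-0.02,0,0,0],[0.002,0.025,0,0,0,0],[0.003,0.035,0,0,0,0],[0.003,0.04,0,0,0,0],[0.002,0.035,0,0,0,0],[0.0015,0.023,0,0,0,0],[0.001,0.01,0,0,0,0],[0,0,0,0,0,0],[0,0,0,0,0,0]]]'
python3 g.py 0.6201 0.1805 0.003
```

```text
clock: 36.9
tool_pos: [0.6174, 0.1805, 0.0797]
eef_rot: [0.676, 0.737, -0.001, -0.0]
contact_force: [-1.0, -0.5, -0.7]
opening: 0.194
finger_force: 20.0
t 36.9 pos [0.6174 0.1805 0.0797] yaw 1.658 tool z [-0.001 -0.001 -1.   ]
shift(now) [-0.0002  0.0028  0.0767] shift(goal axes) [-0.0002  0.0027  0.0767] turn [-0.002  0.001  0.003] F [-1.  -0.5 -0.7] grip 20.0 open 17.1 q [-0.09  0.91 -0.51  1.6   0.58  0.79 -0.76]
```

```bash

python3 -m jog '[[[0,0.001,0.02,0,0,0],[0,0,0.025,0,0,0],[0,0,0.015,0,0,0],[0,0,0.008,0,0,0],[0,0,0.004,0,0,0],[0,0,0.002,0,0,0],[0,0,0.001,0,0,0],[0,0,0.001,0,0,0],[0,0,0,0,0,0],[0,0,0,0,0,0]]]'
python3 g.py 0.6201 0.1805 0.003
```

```text
clock: 38.15
tool_pos: [0.6199, 0.1807, 0.0038]
eef_rot: [0.676, 0.737, 0.0, 0.0]
contact_force: [-1.0, 0.4, -0.4]
opening: 0.196
finger_force: 20.0
t 38.15 pos [0.6199 0.1807 0.0038] yaw 1.657 tool z [ 0. -0. -1.]
shift(now) [-0.0002  0.0002  0.0008] shift(goal axes) [-0.0002  0.0002  0.0008] turn [0.    0.    0.002] F [-1.   0.4 -0.4] grip 20.0 open 17.2 q [-0.12  1.02 -0.45  1.61  0.64  0.66 -0.81]
```

```bash

python3 -m jog '[[[0,0,0.001,0,0,0],[0,0,0.0005,0,0,0],[0,0,0,0,0,0],[0,0,0,0,0,0]]]'
python3 -m jog '[[[0,0,0,0,0,0],[0,0,0,0,0,0],[0,0,0,0,0,0],[0,0,0,0,0,0],[0,0,-0.015,0,0,0],[0,0,-0.03,0,0,0],[0,0,-0.04,0,0,0],[0,0,-0.05,0,0,0],[0,-0.03,-0.03,0,0,0],[0,-0.05,0,0,0,0],[0,-0.05,0,0,0,0],[0,0,0,0,0,0]]]' 0.05
python3 - <<'E'
from m import *
q=shot("side");t=shot("top")
for n,c,r,f,z in [("big",(321,163),15,blue,.103),("small",(283,165),12,white,.083),("tin",(243,172),13,white,.068)]:
    try:e=blob(t,c,r,f);print(n,e[0],e[1],onz(t,[e[0]],z).round(4))
    except Exception as x:print(n,x)
cv2.imwrite("pics/f.png",np.hstack([cv2.resize(t["frame"][120:220,160:410],(500,200)),cv2.resize(q["frame"][130:330,150:350],(200,200))])[:,:,::-1])
cv2.imwrite("pics/f.png",np.vstack([cv2.resize(t["frame"][130:210,170:400],(690,240),interpolation=2),cv2.resize(q["frame"][150:310,150:380],(690,360),interpolation=2)])[:,:,::-1])
E
```

```text
clock: 38.65
tool_pos: [0.6202, 0.1808, 0.0027]
eef_rot: [0.676, 0.737, 0.0, 0.0]
contact_force: [-0.2, -0.3, 6.2]
opening: 0.194
finger_force: 20.0
clock: 40.15
tool_pos: [0.4857, 0.1686, 0.1682]
eef_rot: [0.674, 0.738, -0.002, -0.0]
contact_force: [0.4, 0.6, -0.1]
opening: 0.561
finger_force: 0.0
big (326.95123291015625, 164.7376708984375) (17.64942741394043, 21.285167694091797) [[ 0.6478 -0.1518  0.103 ]]
small (282.916259765625, 168.38800048828125) (16.333608627319336, 21.62586212158203) [[ 0.6404 -0.0389  0.083 ]]
tin (242.9534454345703, 173.46820068359375) (22.666900634765625, 24.86290740966797) [[0.6279 0.0667 0.068 ]]
```

View pics/f.png

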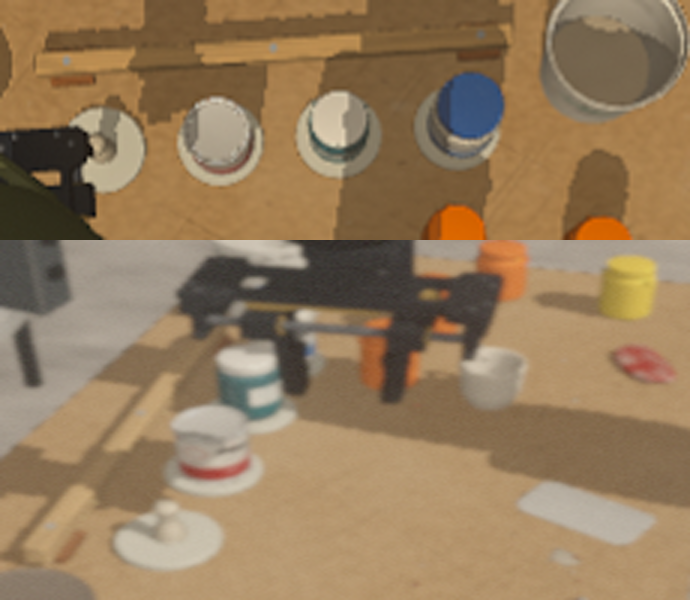

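All four stand upright and near the middle of their bats, measured within about 5 mm. From the pail they run big jar, small jar, tin, stamp. The cup and pail are untouched and the gripper is clear.

```bash
python3 -m jog '[[[0,0,0,0,0,0],[0,0,0,0,0,0],[0,0,0,0,0,0],[0,0,0,0,0,0]]]'; python3 -c "
from plant import *
print(finish_job())"
```

```text
clock: 40.75
tool_pos: [0.4904, 0.1696, 0.1671]
eef_rot: [0.676, 0.737, -0.0, -0.0]
contact_force: [0.9, -0.2, -0.8]
opening: 0.568
finger_force: 0.0
the job is handed in; nothing more can be done
None
```

I handed the job in at about 41 s: counting from the pail, the big jar, small jar, tin and stamp stand upright on their bats, the first three measured within about 5 mm of centre and the stamp checked only by eye, with pail and cup untouched; no verdict was returned.

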